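Push the wax block through the sprung flap

ROBOT

A 6-joint arm with a two-finger parallel gripper is mounted at the origin on a cart in front of the work surface, level with it; the furniture and walls round the work are solid. World frame = base frame: x ahead of the robot, y to its left, z up, the work surface at z = 0. Lengths are in m, angles in rad, forces in N, time in s.
With the tool pointing down it reaches from about 0.225 to 0.875 m from the base axis. Payload 3.4 kg.
Tool frame: the origin (TCP) lies on the centre line of the jaws, within the pads' length; the fingertips stand 17 mm ahead of it and the grasp point (between the pads) lies 2 mm behind it; z points along the fingers, y is the line along which they close (so a half turn about z gives the same grasp; the last joint's range is limited). The gripper opens to 85 mm and grips with 20 to 120 N. Pads are 22 mm wide; open, the fingers measure 114 mm over their backs; the gripper's body (76 mm by 85 mm) begins 54 mm behind the grasp point. The pads swing forward as they close: fully open they stand 13 mm farther back than shut.
Start: joints at [-1.377, 0.276, 1.505, -0, 1.361, -0.121], TCP at [0.178, -0.547, 0.248] pointing down, gripper open.
Joint ranges: [-2.89, 2.89], [-0.75, 2.08], [0.22, 2.7], [-1.18, 4.32], [0.11, 2.71], [-2.7, 2.7]. Speed limits (rad/s): [2.57, 2.57, 3.14, 3.14, 3.14, 3.14].

INTERFACE

Orientations are given as a unit quaternion [w, x, y, z].
In Python, from rig import manip gives the robot as it stands.
- The arm moves only by the tool move_arm, never from a script. Its argument "steps" is one flat list of numbers, 7 for each row, row after row: the turn, a rotation vector about the world's x, y, z normalised to -1 to 1, where 1 is 360 degrees, then the shift along the world's x, y, z normalised to -1 to 1, where 1 is 1 m, then the opening, from -1 (shut) to 1 (fully open). A call has exactly 10 rows; each row is the pose to reach, as a shift and turn from the pose commanded when the call began, turning the shorter way round; what a row does not reach only later rows make up. A row lasts 1/10 s, in which the tool goes at most 50 mm and 8.59 degrees, less where a joint would pass 70% of its speed; a pose out of reach is approached as far as the arm can. A call with a number of a shift or a turn outside -1 to 1 is refused whole. A call with a gripper value outside its range is refused whole. The fingers move at their own pace and stop on an object; "squeeze" is the grip in N (left out, the last holds). Time passes only in rows, so rows that repeat a pose let the fingers close, or fill a call up. It gives the time, the measured TCP pose, the force, the opening and the grip force at its end, in the units of the state.
- manip.get_state(): the state, without advancing time (a new reading comes with each control period).
- manip.get_image(name): name is "scene" or "side" or "wrist"; returns a dict with "pixels" (480x640x3 uint8, blue, green, red), "fx", "fy", "cx", "cy" (pixels), "D" ([k1, k2, p1, p2, k3] as OpenCV has them; the pictures are not rectified), "R" (3x3) and "t" (3): a world point X has camera coordinates R X + t. Camera axes: x right, y down, z forward; pixel columns grow to the right and rows downward; lengths in m; the calibration is good to about 2 mm. A picture is of the moment at which its call begins. There is no depth.
- manip.sign_off(): hands the job in; it is judged then, once.
The state is a dict: "clock": time; "qpos": joint angles; "qd": joint speeds; "effort": joint torques, N m; "position": TCP position; "ee_rot": TCP orientation; "contact_force": force on the tool from outside, world axes, zero at the start; "moment": the same for the moment, N m; "width": finger opening in m; "gripper_force": force on a finger pad.
Only numpy, scipy, OpenCV 4.12 (cv2) and the standard library are available. Lean on these libraries where they do the work, as an engineer would, in place of code of your own. Each camera call takes 0.05 s, during which the arm holds its last target. There are 200 camera calls.

TASK

Put the block of thread wax away in the plywood tray: with one finger push the orange self-closing flap open and keep it open, and with the other finger push the block along the grey deck, past the flap, so that it drops into the pen behind; then take the hand away and let the flap swing shut. Only push the wax gently: do not pinch or lift it, and do not use it to shove the flap. Leave the thread spool, glue tube and heel lift beside the tray alone.

Things in the scene. Friction and masses are not known exactly. Their poses are not given: they have to be found in the camera images.
- tray: Fixed plywood tray, 300 x 136 x 110 mm high. Origin: on the bench, at the flap plane, midway between the walls; x runs along the lane away from the robot, y left, z up. Grey deck from x -170 to +4 mm, top at z 60, with guide rails to z 70 (inner faces y -60, +60). At x +4 a sheer drop into the pen, which is open above; walls beside the flap and pen (x -12 to +130) reach z 110.
- pen_floor (a point): Centre of the pen's cork floor (tray x 63, y 0, z 5 mm); the pen inside spans tray x +4 to +122, y -60 to +60 mm.
- flap_face (a point): Middle of the orange flap, 85 mm above the bench, 56 mm from its hinge axis. The hinge stands upright at the tray's left wall (tray x 0, y +54 mm). Panel 4 mm thick, z 64 to 106 mm, reaching 1 to 111 mm from the hinge axis (to the right when shut, across the lane). Swings only away from the deck, over the pen; no catch.
- flap (a joint): Flap angle: 0 shut across the lane, grows as it swings away over the pen, 1.5 rad nearly along the left wall. A spring always shuts it: 0.25 N m when shut to 0.37 N m wide open (4 to 6 N at 60 mm from the hinge); damped, about 1 s to swing shut.
- wax_block: Yellow block of thread wax, 34 (x) x 52 (y) x 20 mm high, about 50 g, lying loose on the grey deck some 80 to 105 mm before the flap, its long side roughly across the lane. Origin: centre of its underside.
- thread_spool: wooden spool of blue thread standing beside the tray, 40 mm across, 50 high; origin: centre of its underside; leave alone
- glue_tube: yellow tube of cement lying beside the tray, 38 x 124 x 23 mm; origin: centre of its underside; leave alone
- heel_lift: tan leather heel lift lying beside the tray, 65 x 69 x 10 mm; origin: centre of its underside; leave alone
There are look-alikes about, which are no part of the job. Of the things like the wax_block, leave any that is black or blue; of the rest the larger one is meant.

How it is judged:
On the way, in this order (a step that is already met when the one before it is completed fails the run):
1. a finger pushes the flap open (past 0.35 rad) while the wax is still on the deck before it (value of joint flap above 0.35 rad and contact force between the fingers and flap above 0.5 N and x of wax_block in the frame of tray below -0.01 m), for 0.1 s.
2. the wax has gone past the flap and dropped below the deck while a finger still holds the flap open (value of joint flap above 0.35 rad and contact force between the fingers and flap above 0.3 N and x of wax_block in the frame of tray above 0.004 m and z of wax_block in the frame of tray below 0.055 m), for 0.1 s.
At the end, for the whole second after the job is handed in: The wax block lies at rest in the pen (its origin within the pen's walls and below 55 mm over the bench) and the flap has swung shut (under 0.06 rad) (x of wax_block in the frame of tray between 0.004 and 0.124 m and y of wax_block in the frame of tray between -0.062 and 0.062 m and z of wax_block in the frame of tray below 0.055 m and value of joint flap below 0.06 rad and linear speed of wax_block below 0.02 m/s); the robot touches nothing.
It fails at once if the wax block is lifted more than 15 mm off the deck (z of wax_block in the frame of tray above 0.075 m).
It fails at once if the wax is squeezed or shoved hard (over 6 N) (contact force between the fingers and wax_block above 6 N).
It fails at once if the wax is used to shove the flap (over 1.5 N between them) (contact force between wax_block and flap above 1.5 N).
It fails at once if the thread spool, glue tube or heel lift is moved more than 15 mm (distance of any of thread_spool, glue_tube, heel_lift from where it was at the start of the episode above 0.015 m).
It also fails if it takes over 38 s, if anything falls off the work surface, if the arm or the gripper's body presses on something with over 40 N, if the wrist force passes 120 N, or if a joint passes its speed limit or range.

## Working session

There is one attempt and no reset: what is moved stays moved. The work goes in short steps, Python scripts to look and compute and a tool call to move; the robot and the scene stay as the last step left them, time stands still between calls to the robot, and variables do not carry over. Pictures are saved under pics/ and viewed, at most 10 in all, crops included, and the job is handed in when it is done.

Besides the shell and the picture viewer there is one more tool, called after "Request:" as name(argument=value, ...) on one line, values as JSON. move_arm: Moves the arm, as the interface text tells. Scaled input: -1 to 1 covers 1 m each way for a shift and 360 degrees each way for a turn. Its arguments: {"type":"object","properties":{"steps":{"type":"array"},"squeeze":{"type":"number"}},"required":["steps"]}

```bash
mkdir -p pics; python3 - <<'E'
from rig import manip
import cv2,numpy as np
for n in("scene","side"):
    i=manip.get_image(n);cv2.imwrite(f"pics/{n}0.png",i["pixels"])
    R=np.array(i["R"]);print(n,i["fx"],i["D"],"cam",-R.T@np.array(i["t"]),R[2])
print(manip.get_state())
E
```

```text
scene 469.5010920326616 [0.0300902 0.        0.        0.        0.       ] cam [0.07060544 0.54314025 0.63648682] [ 0.51019359 -0.57842261 -0.63649806]
side 451.38939463993677 [-0.00406243  0.          0.          0.          0.        ] cam [0.50627021 0.67907644 0.6439535 ] [ 0.01731589 -0.76825567 -0.63990889]
{'clock': 0.1, 'qpos': array([-1.37699830e+00,  2.76519464e-01,  1.50602579e+00, -1.89695986e-05,
        1.36069282e+00, -1.20979632e-01]), 'qd': array([-0.00012835, -0.00122344, -0.00471744,  0.00089876,  0.00076934,
        0.00020795]), 'effort': array([ 1.23424910e-03, -4.17700660e+01, -2.46404332e+01, -2.23580473e-04,
        5.80844018e-03,  1.93285729e-05]), 'position': array([ 0.17793514, -0.54630117,  0.24752552]), 'ee_rot': array([-8.21828709e-04,  9.87639279e-01,  1.56741756e-01, -3.92160951e-05]), 'contact_force': array([-0.69664738, -1.24673617,  0.30712211]), 'moment': array([ 0.01421738,  0.02430904, -0.00977261]), 'gripper_force': 0.0, 'width': 0.08532141219858824}
```

View pics/scene0.png

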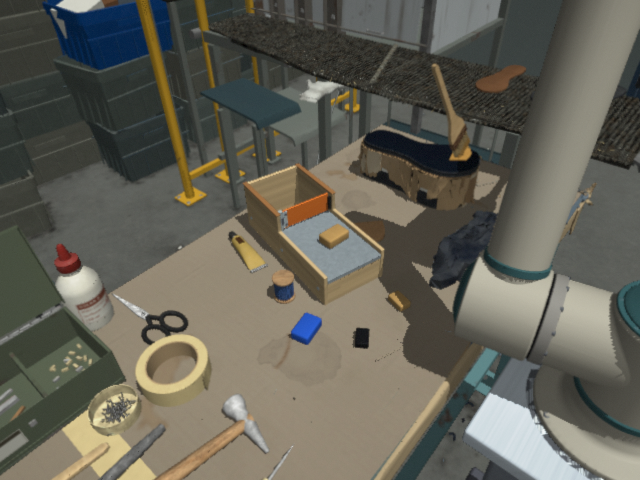

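View pics/side0.png

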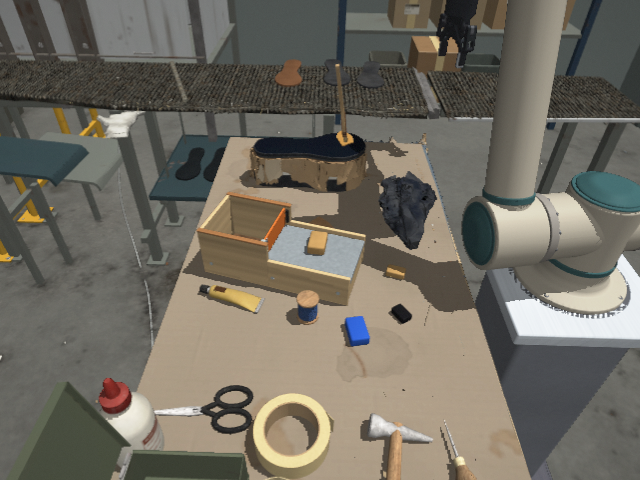

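The tray stands centrally with its flap shut: the scene view has the flap at about (307,210) and the wax at (334,236), and the side view has the wax at (317,242). The small orange block near (398,300) in the scene view is the smaller look-alike. I'll take enlarged crops to measure corners.

```bash
python3 - <<'E'
import cv2
a=cv2.imread("pics/scene0.png")[155:305,235:395];b=cv2.imread("pics/side0.png")[180:305,190:370]
cv2.imwrite("pics/ca.png",cv2.resize(a,None,fx=4,fy=4,interpolation=cv2.INTER_CUBIC))
cv2.imwrite("pics/cb.png",cv2.resize(b,None,fx=4,fy=4,interpolation=cv2.INTER_CUBIC))
E
```

```text
(no output)
```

View pics/ca.png

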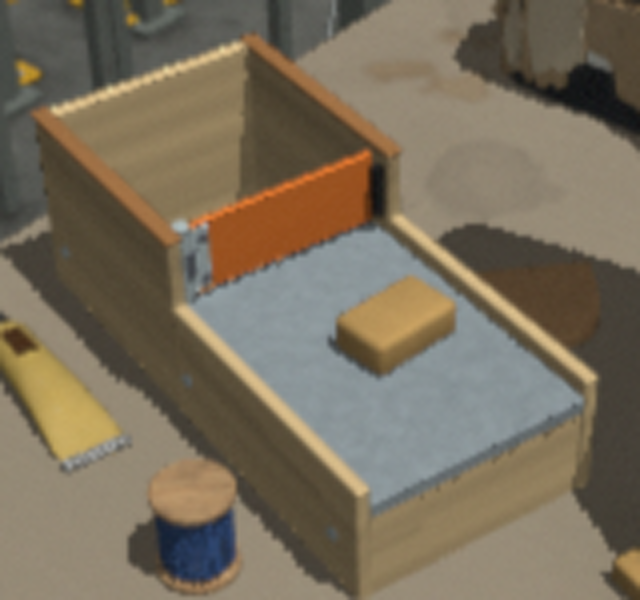

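View pics/cb.png

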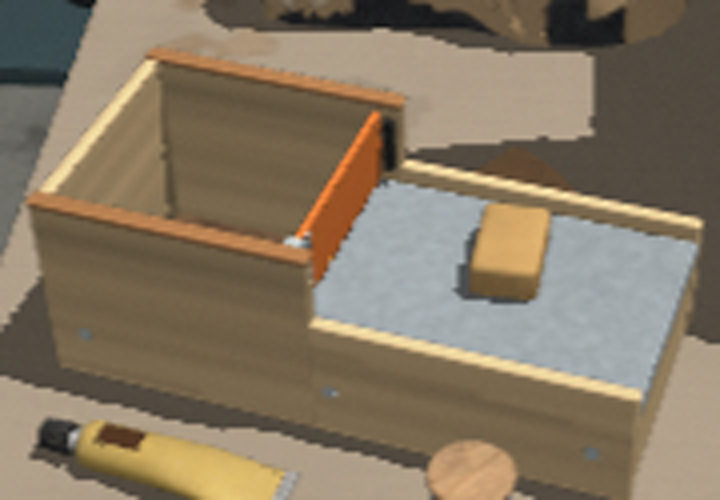

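The crops show the tray corners, shut flap and wax cleanly. I'll fit the tray and wax poses to the corner pixels in both views.

```bash
cat >h.py <<'E'
import cv2,numpy as np
from scipy.optimize import least_squares
def proj(i,P):
    K=np.array([[i["fx"],0,i["cx"]],[0,i["fy"],i["cy"]],[0,0,1]])
    return cv2.projectPoints(np.array(P,float).reshape(-1,1,3),cv2.Rodrigues(np.array(i["R"]))[0],np.array(i["t"]),K,np.array(i["D"]))[0].reshape(-1,2)
def T(p,P):
    P=np.array(P,float);c,s=np.cos(p[2]),np.sin(p[2])
    return np.c_[p[0]+c*P[:,0]-s*P[:,1],p[1]+s*P[:,0]+c*P[:,1],P[:,2]]
def fit(obs,p0):
    f=lambda p:np.concatenate([(proj(i,T(p,P))-np.array(q)).ravel() for i,P,q in obs])
    r=least_squares(f,p0,loss="soft_l1");return r.x,f(r.x).reshape(-1,2)
E
python3 - <<'E'
from rig import manip
from h import *
A=manip.get_image("scene");B=manip.get_image("side")
a=lambda L:[((u+.5)/4-.5+235,(v+.5)/4-.5+155) for u,v in L]
b=lambda L:[((u+.5)/4-.5+190,(v+.5)/4-.5+180) for u,v in L]
C=np.array([[-12,64,110],[-12,-68,110],[130,68,110],[130,-68,110],[-170,68,70],[-170,-68,70],[-170,68,0]])/1e3
C2=C.copy();C2[0,1]=.068
qa=a([(178,243),(398,152),(36,113),(252,38),(360,494),(597,378),(362,597)])
qb=b([(310,262),(404,98),(30,202),(150,50),(640,400),(700,223),(630,495)])
t,r=fit([(A,C,qa),(B,C2,qb)],[.5,0,0]);print("tray",t,np.degrees(t[2]));print(r.round(1).tolist())
h=lambda x,y,z:[x*.017,y*.026,.06+z]
W=[h(-1,1,.02),h(1,1,.02),h(1,-1,.02),h(-1,-1,.02)]
wa=W+[h(-1,1,0)]
wb=W+[h(1,1,0),h(-1,1,0)]
w,r=fit([(A,wa,a([(382,354),(335,321),(411,276),(458,307),(382,373)])),(B,wb,b([(538,277),(474,268),(486,203),(551,207),(470,294),(535,300)]))],[.4,0,t[2]])
print("wax",w,r.round(1).tolist())
c,s=np.cos(t[2]),np.sin(t[2]);d=w[:2]-t[:2];print("in tray",c*d[0]+s*d[1],-s*d[0]+c*d[1],np.degrees(w[2]-t[2]))
E
```

```text
tray [ 0.59786231 -0.00488862 -0.26776799] -15.341975540738535
[[-0.8, -0.7], [1.1, -1.1], [-1.5, -0.5], [-0.0, -1.7], [-0.1, 0.3], [1.4, -0.8], [0.2, 2.3], [-0.9, 0.3], [0.4, -0.4], [-1.5, 0.1], [0.0, -0.6], [0.2, 0.4], [1.1, -1.2], [0.4, 3.0]]
wax [ 0.512084    0.00621014 -0.11968032] [[0.0, -0.8], [-0.6, -0.8], [0.1, -1.3], [0.8, -1.3], [0.2, 2.6], [0.4, -0.2], [-1.3, 0.2], [-0.1, -0.5], [0.6, 0.3], [-0.3, 1.5], [0.9, 1.9]]
in tray -0.08565800493257225 -0.011991957243087567 8.484798540550958
```

Request:
move_arm(steps=[0, 0, 0.02, 0.035, 0.04, 0, 0.41, 0, 0, 0.04, 0.06, 0.085, 0, 0.41, 0, 0, 0.06, 0.085, 0.13, 0, 0.41, 0, 0, 0.08, 0.11, 0.175, 0, 0.41, 0, 0, 0.1, 0.135, 0.22, 0, 0.41, 0, 0, 0.12, 0.16, 0.265, 0, 0.41, 0, 0, 0.14, 0.19, 0.31, 0, 0.41, 0, 0, 0.155, 0.215, 0.35, 0, 0.41, 0, 0, 0.17, 0.24, 0.39, 0, 0.41, 0, 0, 0.183, 0.265, 0.43, 0, 0.41], squeeze=40)

```text
clock: 1.2
position: [0.4405, -0.12, 0.2485]
ee_rot: [0.0, 0.742, 0.67, 0.0]
contact_force: [0.5, -0.7, 0.1]
width: 0.0603
gripper_force: 0.0
```

Request:
move_arm(steps=[0, 0, 0, 0.02, 0.035, 0, 0.41, 0, 0, 0, 0.04, 0.07, 0, 0.41, 0, 0, 0, 0.06, 0.1, 0, 0.41, 0, 0, 0, 0.072, 0.123, -0.01, 0.41, 0, 0, 0, 0.072, 0.123, -0.04, 0.41, 0, 0, 0, 0.072, 0.123, -0.07, 0.41, 0, 0, 0, 0.072, 0.123, -0.09, 0.41, 0, 0, 0, 0.072, 0.123, -0.098, 0.41, 0, 0, 0, 0.072, 0.123, -0.098, 0.41, 0, 0, 0, 0.072, 0.123, -0.098, 0.41])

```text
clock: 2.2
position: [0.5126, 0.0009, 0.1512]
ee_rot: [0.001, 0.744, 0.669, 0.001]
contact_force: [-0.3, 0.3, 0.0]
width: 0.0601
gripper_force: 0.0
```

```bash
python3 - <<'E'
from rig import manip
from h import *
s=manip.get_state();p=s["position"];print(p,s["ee_rot"],s["width"])
u=np.array([.9945,-.1045,0]);v=np.array([0,0,1.])
i=manip.get_image("side");print(i["pixels"].shape)
im=i["pixels"][150:300,220:420];im=cv2.resize(im,None,fx=4,fy=4,interpolation=cv2.INTER_CUBIC)
for n,a in(("trail",-.037),("lead",.037)):
  for d in(.004,.017):
    q=proj(i,[p+a*u-d*v])[0];print(n,d,q,((q-[220,150])*4+1.5).round())
cv2.imwrite("pics/s1.png",im)
E
```

```text
[0.51259592 0.00090207 0.15116999] [6.46514861e-04 7.43695272e-01 6.68518220e-01 5.60152676e-04] 0.06012563268588921
(480, 640, 3)
trail 0.004 [337.8833772  211.35043024] [473. 247.]
trail 0.017 [337.55981056 216.95268   ] [472. 269.]
lead 0.004 [298.40011915 207.79205304] [315. 233.]
lead 0.017 [298.46506058 213.38157767] [315. 255.]
```

View pics/s1.png

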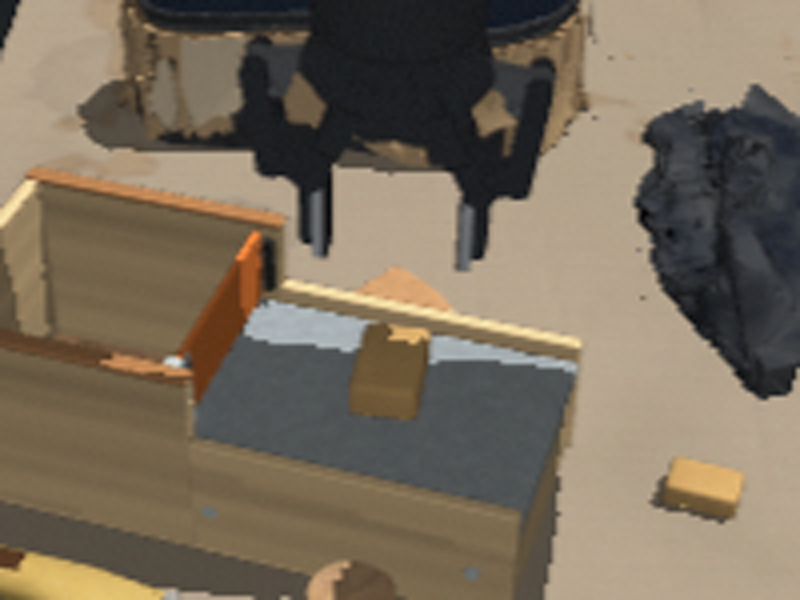

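The side view shows both fingertips clear above the wax. The tips at crop (322,256) and (468,270) match the 17 mm tip offset. The measured TCP sits about 5 mm low in y, so I'll correct that while descending to straddle the wax.

Request:
move_arm(steps=[0, 0, 0, 0.002, 0.004, 0, 0.41, 0, 0, 0, 0.002, 0.004, -0.01, 0.41, 0, 0, 0, 0.002, 0.004, -0.02, 0.41, 0, 0, 0, 0.002, 0.004, -0.03, 0.41, 0, 0, 0, 0.002, 0.004, -0.04, 0.41, 0, 0, 0, 0.002, 0.004, -0.05, 0.41, 0, 0, 0, 0.002, 0.004, -0.058, 0.41, 0, 0, 0, 0.002, 0.004, -0.065, 0.41, 0, 0, 0, 0.002, 0.004, -0.065, 0.41, 0, 0, 0, 0.002, 0.004, -0.065, 0.41])

```text
clock: 3.25
position: [0.514, 0.0051, 0.0853]
ee_rot: [0.0, 0.744, 0.669, 0.0]
contact_force: [0.5, 0.4, 0.2]
width: 0.0602
gripper_force: 0.0
```

```bash
python3 - <<'E'
from rig import manip
from h import *
s=manip.get_state();print(s["position"],s["contact_force"],s["width"])
i=manip.get_image("side");im=i["pixels"][170:290,230:390]
cv2.imwrite("pics/s2.png",cv2.resize(im,None,fx=5,fy=5,interpolation=cv2.INTER_CUBIC))
E
```

```text
[0.5139695  0.00508943 0.08525018] [0.53057604 0.38568518 0.20713138] 0.06023370715254055
```

View pics/s2.png

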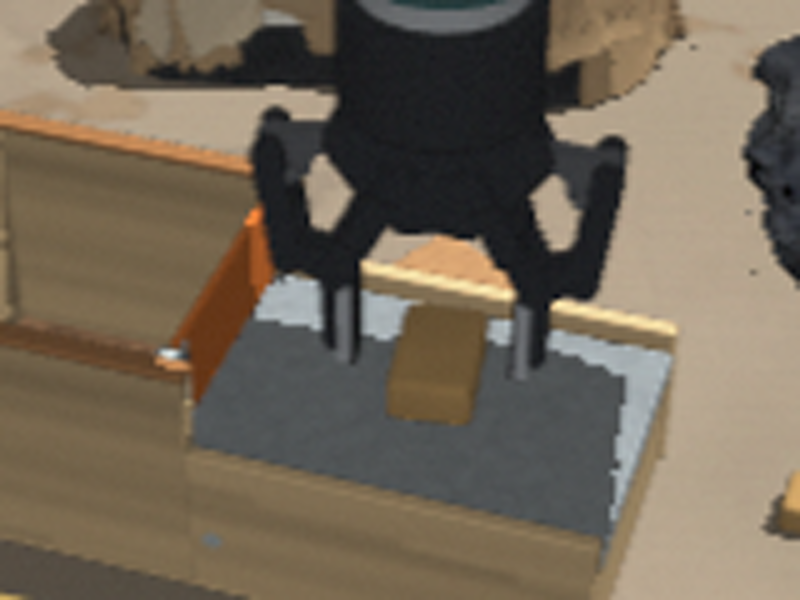

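The fingers straddle the wax: trailing pad at crop (522,340), lead finger at (345,330), and about 10 mm of gap to the wax. Next I'll push along the finger axis.

Request:
move_arm(steps=[0, 0, 0, 0.004, 0, 0.002, 0.41, 0, 0, 0, 0.008, -0.001, 0.002, 0.41, 0, 0, 0, 0.012, -0.001, 0.002, 0.41, 0, 0, 0, 0.016, -0.002, 0.002, 0.41, 0, 0, 0, 0.02, -0.002, 0.002, 0.41, 0, 0, 0, 0.024, -0.0025, 0.002, 0.41, 0, 0, 0, 0.028, -0.003, 0.002, 0.41, 0, 0, 0, 0.032, -0.0035, 0.002, 0.41, 0, 0, 0, 0.036, -0.004, 0.002, 0.41, 0, 0, 0, 0.04, -0.004, 0.002, 0.41])

```text
clock: 4.3
position: [0.5529, 0.0009, 0.0871]
ee_rot: [-0.001, 0.744, 0.669, -0.001]
contact_force: [-6.5, -1.1, 3.3]
width: 0.0605
gripper_force: 2.8
```

Request:
move_arm(steps=[0, 0, 0, 0.004, 0, 0, 0.41, 0, 0, 0, 0.008, -0.001, 0, 0.41, 0, 0, 0, 0.012, -0.001, 0, 0.41, 0, 0, 0, 0.015, -0.0015, 0, 0.41, 0, 0, 0, 0.018, -0.002, 0, 0.41, 0, 0, 0, 0.021, -0.002, 0, 0.41, 0, 0, 0, 0.024, -0.0025, 0, 0.41, 0, 0, 0, 0.027, -0.003, 0, 0.41, 0, 0, 0, 0.03, -0.003, 0, 0.41, 0, 0, 0, 0.03, -0.003, 0, 0.41])

```text
clock: 5.3
position: [0.5797, -0.0006, 0.0864]
ee_rot: [-0.004, 0.744, 0.669, -0.003]
contact_force: [-6.7, 2.0, 3.1]
width: 0.0603
gripper_force: 3.4
```

```bash
python3 - <<'E'
from rig import manip
from h import *
s=manip.get_state();print(s["position"],s["contact_force"],s["width"])
i=manip.get_image("side");im=i["pixels"][170:290,210:370]
cv2.imwrite("pics/s3.png",cv2.resize(im,None,fx=5,fy=5,interpolation=cv2.INTER_CUBIC))
E
```

```text
[ 0.57974729 -0.00063376  0.08635041] [-6.73491648  2.04624548  3.13949293] 0.0603147495297239
```

View pics/s3.png

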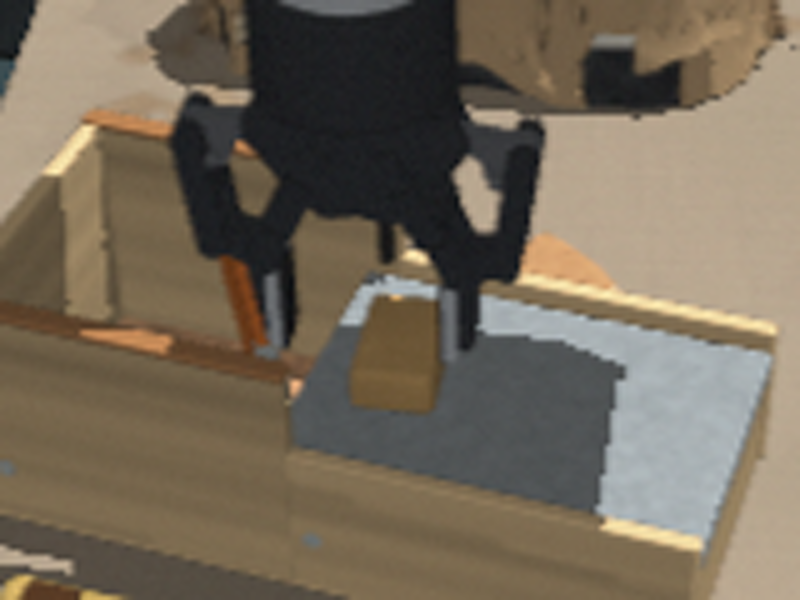

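```bash
python3 - <<'E'
from rig import manip
from h import *
i=manip.get_image("side")
t=[.59786,-.00489,-.26777]
f=lambda P:((proj(i,T(t,P))-[210,170])*5+2).round().tolist()
for th in(.4,.6,.8,1.,1.2):
    print(th,f([[np.sin(th)*r,.054-np.cos(th)*r,.106] for r in(0,.03,.06,.09,.111)]))
p=manip.get_state()["position"];u=np.array([.9945,-.1045,0])
for a in(.03,.037,.044,.065):
    P=p+a*u;c,s=np.cos(t[2]),np.sin(t[2]);d=P-[t[0],t[1],0];x,y=c*d[0]+s*d[1],-s*d[0]+c*d[1];print(a,x,y,np.arctan2(x,.054-y))
E
```

```text
0.4 [[267.0, 357.0], [266.0, 306.0], [265.0, 258.0], [264.0, 212.0], [263.0, 181.0]]
0.6 [[267.0, 357.0], [250.0, 308.0], [234.0, 261.0], [219.0, 217.0], [208.0, 187.0]]
0.8 [[267.0, 357.0], [235.0, 312.0], [204.0, 268.0], [175.0, 227.0], [155.0, 199.0]]
1.0 [[267.0, 357.0], [221.0, 317.0], [177.0, 279.0], [134.0, 242.0], [105.0, 217.0]]
1.2 [[267.0, 357.0], [209.0, 324.0], [152.0, 293.0], [97.0, 262.0], [60.0, 241.0]]
0.03 0.011008454876348125 0.004149180593913775 0.21733990671150424
0.037 0.017915411478800616 0.00528563340500575 0.3524121203898611
0.044 0.024822368081253002 0.006422086216097696 0.48087255521285077
0.065 0.04554323788861036 0.009831444649373591 0.8007202844897693
```

The flap is at about 0.58 rad and held by the lead finger. The wax is square on the trailing pad at tray x about -31 mm. I'll carry on pushing.

Request:
move_arm(steps=[0, 0, 0, 0.004, 0, 0, 0.41, 0, 0, 0, 0.008, -0.001, 0, 0.41, 0, 0, 0, 0.012, -0.001, 0, 0.41, 0, 0, 0, 0.016, -0.0015, 0, 0.41, 0, 0, 0, 0.02, -0.002, 0, 0.41, 0, 0, 0, 0.024, -0.0025, 0, 0.41, 0, 0, 0, 0.028, -0.003, 0, 0.41, 0, 0, 0, 0.032, -0.003, 0, 0.41, 0, 0, 0, 0.035, -0.0035, 0, 0.41, 0, 0, 0, 0.038, -0.004, 0, 0.41])

```text
clock: 6.4
position: [0.6177, -0.0059, 0.0857]
ee_rot: [-0.003, 0.743, 0.669, -0.004]
contact_force: [-6.5, -0.8, 0.3]
width: 0.0597
gripper_force: 2.8
```

Request:
move_arm(steps=[0, 0, 0, 0.002, 0, 0, 0.41, 0, 0, 0, 0.004, 0, 0, 0.41, 0, 0, 0, 0.006, -0.0005, 0, 0.41, 0, 0, 0, 0.008, -0.001, 0, 0.41, 0, 0, 0, 0.01, -0.001, 0, 0.41, 0, 0, 0, 0.012, -0.001, 0, 0.41, 0, 0, 0, 0.014, -0.0015, 0, 0.41, 0, 0, 0, 0.015, -0.0015, 0, 0.41, 0, 0, 0, 0.015, -0.0015, 0, 0.41, 0, 0, 0, 0.015, -0.0015, 0, 0.41])

```text
clock: 7.4
position: [0.6344, -0.0078, 0.0862]
ee_rot: [-0.002, 0.744, 0.669, -0.002]
contact_force: [-4.9, -1.3, -1.4]
width: 0.0605
gripper_force: 2.1
```

```bash
python3 - <<'E'
from rig import manip
from h import *
s=manip.get_state();print(s["position"],s["contact_force"],s["width"])
a=manip.get_image("side")["pixels"][160:300,190:350];b=manip.get_image("scene")["pixels"][150:290,235:395]
cv2.imwrite("pics/s4.png",cv2.resize(np.hstack([a,b]),None,fx=2.5,fy=2.5,interpolation=cv2.INTER_CUBIC))
E
```

```text
[ 0.63442899 -0.00776756  0.08616185] [-4.89034302 -1.25913376 -1.35560651] 0.06050201366465912
```

View pics/s4.png

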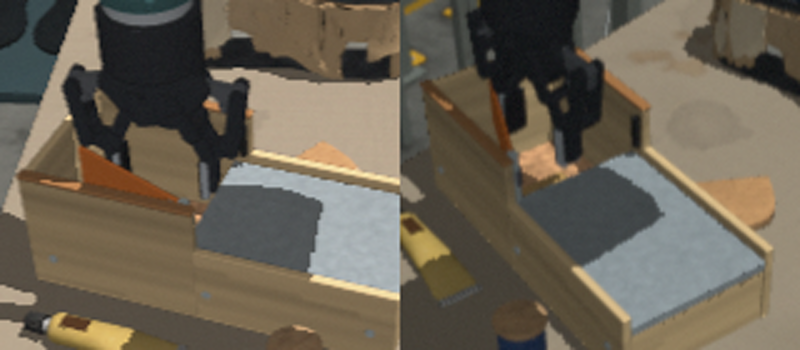

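The deck is empty in both views. The wax has gone over the edge, and the flap is still held open at side-crop (115,180). Now I'll lift the hand straight out.

Request:
move_arm(steps=[0, 0, 0, 0, 0, 0, 0.41, 0, 0, 0, 0, 0, 0, 0.41, 0, 0, 0, 0, 0, 0.01, 0.41, 0, 0, 0, 0, 0, 0.025, 0.41, 0, 0, 0, 0, 0, 0.04, 0.41, 0, 0, 0, 0, 0, 0.06, 0.41, 0, 0, 0, 0, 0, 0.08, 0.41, 0, 0, 0, 0, 0, 0.1, 0.41, 0, 0, 0, 0, 0, 0.13, 0.41, 0, 0, 0, 0, 0, 0.16, 0.41])

```text
clock: 8.5
position: [0.638, -0.007, 0.2497]
ee_rot: [0.001, 0.744, 0.669, 0.002]
contact_force: [1.0, 0.8, 0.6]
width: 0.0602
gripper_force: 0.0
```

Request:
move_arm(steps=[0, 0, 0, -0.03, 0, 0.02, 0.41, 0, 0, 0, -0.06, -0.02, 0.02, 0.41, 0, 0, 0, -0.09, -0.05, 0.02, 0.41, 0, 0, 0, -0.12, -0.08, 0.02, 0.41, 0, 0, 0, -0.14, -0.11, 0.02, 0.41, 0, 0, 0, -0.15, -0.13, 0.02, 0.41, 0, 0, 0, -0.15, -0.15, 0.02, 0.41, 0, 0, 0, -0.15, -0.15, 0.02, 0.41, 0, 0, 0, -0.15, -0.15, 0.02, 0.41, 0, 0, 0, -0.15, -0.15, 0.02, 0.41])

```text
clock: 9.5
position: [0.4874, -0.1566, 0.2678]
ee_rot: [0.0, 0.743, 0.669, 0.001]
contact_force: [-0.5, -0.4, 0.1]
width: 0.0606
gripper_force: 0.0
```

```bash
python3 - <<'E'
from rig import manip
from h import *
s=manip.get_state();print(s["clock"],s["position"],s["contact_force"])
a=manip.get_image("side")["pixels"][160:300,190:350];b=manip.get_image("scene")["pixels"][150:290,235:395]
cv2.imwrite("pics/s5.png",cv2.resize(np.hstack([a,b]),None,fx=2.5,fy=2.5,interpolation=cv2.INTER_CUBIC))
E
```

```text
9.5 [ 0.48744445 -0.15662791  0.26781538] [-0.52961656 -0.42255245  0.13885401]
```

View pics/s5.png

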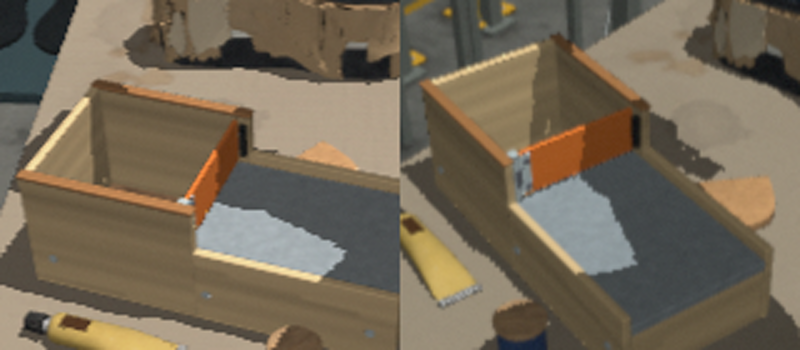

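The flap is shut, the deck is empty and the neighbouring items haven't moved. The wax is hidden inside the pen. I'll let it settle for a second, then hand in.

Request:
move_arm(steps=[0, 0, 0, 0, 0, 0, 0.41, 0, 0, 0, 0, 0, 0, 0.41, 0, 0, 0, 0, 0, 0, 0.41, 0, 0, 0, 0, 0, 0, 0.41, 0, 0, 0, 0, 0, 0, 0.41, 0, 0, 0, 0, 0, 0, 0.41, 0, 0, 0, 0, 0, 0, 0.41, 0, 0, 0, 0, 0, 0, 0.41, 0, 0, 0, 0, 0, 0, 0.41, 0, 0, 0, 0, 0, 0, 0.41])

```text
clock: 10.6
position: [0.4868, -0.1574, 0.2673]
ee_rot: [0.0, 0.744, 0.669, 0.0]
contact_force: [0.3, -0.1, 0.1]
width: 0.0601
gripper_force: 0.0
```

```bash
python3 -c "
from rig import manip
print(manip.sign_off())"
```

```text
the job is handed in; nothing more can be done
None
```

I handed the job in at about 10.6 s: the wax went off the deck past the held-open flap, the flap swung shut and the hand is clear, but the wax lying in the pen is inferred (the walls hide it) and no verdict came back.

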